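# Close the gear case's inspection port

## Task

Close the inspection port of the gear case casting before it is ground: slide the slotted cover under the raised wing nut so that its slot straddles the stud, and let it down flat into the recess. Then spin the wing nut clockwise, all the way down until it is snug on the cover, and let go; leave the blank plate, the wrench and the bracket on the near side of the casting where they lie.

Things in the scene. Friction and masses are not known exactly. Their poses are not given: they have to be found in the camera images.
- gear_case: Brown-grey gear case casting, fixed on the bench: foot 230 (x) by 180 (y) mm, body 200 by 150 mm, level top rim 60 mm above the bench. Origin at the middle of its underside, z up; x points away from the robot, within 0.35 rad of world x.
- seat_centre (a point): Middle of the recess floor on top of the gear case, on the stud's axis, 56 mm above the bench; axes as gear_case. The recess is 155 (x) by 105 (y) mm, 4 mm deep, with a dark opening 120 x 70 mm in its floor that a 26 mm wide bridge crosses along y. An 8 mm stud stands on the bridge, up to 54 mm above the recess floor.
- cover: The slotted cover: grey machined iron plate 150 (x) by 100 (y) by 6 mm, about 0.3 kg, loose, lying flat on the bench with its lug up, to one side of the gear case. Origin at the middle of its underside, z up. A slot 14 mm wide runs along x from the edge at +x to 8 mm past the middle (x = -8 to +75 mm). Centre of mass at about x = -20 mm.
- cover_centre (a point): Middle of the cover's plate, 3 mm above its underside; axes as cover. With the cover seated it stands 3 mm above seat_centre, and the cover has 2.5 mm play on each side.
- cover_lug (a point): Middle of the lug by which the cover is carried: an upright grey fin 32 mm long (x), 12 mm thick (y) and 31 mm tall above the plate, at x = -56 mm of the cover (the end away from the slot). The point lies 15 mm above the plate's top face; pinch it across y.
- nut_wings (a point): Middle of the wings of the steel wing nut, which stays on the stud. x runs along the wings: 60 mm tip to tip, 8 mm thick (y), 28 mm tall, the point half-way up. Their lower edge is 14 mm below this point, the washer's underside 22 mm below it. The hub is 20 mm across.
- wing_nut (a joint): Turn of the wing nut, rad: 0 is raised, growing as it is turned clockwise seen from above, up to a stop at 7.70. It descends 1.91 mm per rad (12 mm a turn). Starts at 0 to 1. On a seated cover the washer touches at about 7.3 and is snug at the stop just after. It turns with about 0.06 N m and stays where it is left.
- nut_washer: Steel washer 26 mm across, 3 mm thick, under the wing nut; it goes up and down with it but does not turn. Origin at the middle of its underside, on the stud's axis. At the start it is 18 to 20 mm above the recess floor, so that the cover (6 mm) passes between the rim (4 mm) and the washer.
- blank_centre (a point): Middle of the plate of another cover that does not belong here: 130 x 85 x 6 mm, no slot, a round 18 mm knob 24 mm tall in its middle. It lies on the other side of the gear case. Leave it alone.
- bracket_c_mid (a point): Middle of a small U-shaped cast bracket, 80 x 30 x 30 mm, lying between the robot and the gear case, to the left. Leave it alone.
- wrench_grip (a point): Handle of a wrench lying on the bench, near right. Leave it alone.
Mind the look-alikes: they are no part of the job. What is shaped like the cover but brown is not meant.

How it is judged:
By the outcome, as a careful person would: the job done as asked, in the order asked, and still so for the second after the job is handed in, with the robot touching nothing.
It also fails if it takes over 67 s, if anything falls off the work surface, if the arm or the gripper's body presses on something with over 40 N, if the wrist force passes 120 N, or if a joint passes its speed limit or range.

## Robot

A 6-joint arm with a two-finger parallel gripper is mounted at the origin on the work surface. World frame = base frame: x ahead of the robot, y to its left, z up, the work surface at z = 0. Lengths are in m, angles in rad, forces in N, time in s.
With the tool pointing down it reaches from about 0.25 to 0.725 m from the base axis. Payload 4 kg.
Tool frame: the origin (TCP) lies on the centre line of the jaws, within the pads' length; the fingertips stand ahead of it and the grasp point (between the pads) lies 11 mm behind it (bot.tip_extent is the z of the fingertips in the tool frame, in m); z points along the fingers, y is the direction in which the jaws open and shut (so a half turn about z gives the same grasp; the last joint's range is limited). The gripper opens to 85 mm and grips with 20 to 120 N. Pads are 22 mm wide; open, the fingers measure 114 mm over their backs; the gripper's body (76 mm by 85 mm) begins 54 mm behind the grasp point. The pads swing forward as they close: fully open they stand 13 mm farther back than shut.
Start: joints at [1.262, 0.241, 0.005, 1.335, 0, 1.571], TCP at [0.152, 0.476, 0.239] pointing down, gripper open.
Joint ranges: [-2.72, 2.72], [-1.05, 1.87], [-1.09, 1.28], [-1.99, 2.15], [-1.42, 1.44], [-3.14, 3.14]. Speed limits (rad/s): [2.79, 2.79, 3.14, 3.14, 3.14, 3.14].

## Interface

Orientations are given as a unit quaternion [x, y, z, w].
In Python, from workcell import bot gives the robot as it stands.
- The arm moves only by the shell command python3 -m jog 'ROWS'. ROWS is JSON, a list that holds one entry, the list of rows, each a list of 7 numbers: the shift along the world's x, y, z in m, then the turn, a rotation vector about the world's x, y, z in degrees, then the closure in counts, from 0 (fully open) to 255 (shut). In form: [[[tx, ty, tz, ax, ay, az, fingers], ...]]. A call has 1 to 10 rows; each row is the pose to reach, as a shift and turn from the pose commanded when the call began; what a row does not reach only later rows make up. A row lasts 1/12 s, in which the tool goes at most 41.7 mm and 7.16 degrees, less where a joint would pass 70% of its speed; a pose out of reach is approached as far as the arm can. A call with a gripper value outside its range is refused whole. The fingers move at their own pace and stop on an object; the grip force is fixed at half the most. Time passes only in rows, so rows that repeat a pose let the fingers close. It gives the time, the measured TCP pose, the force and the opening at its end, in the units of the state.
- bot.get_obs(): the state, without advancing time (a new reading comes with each control period).
- bot.camera(name): name is "side" or "top" or "wrist"; returns the picture (480x640x3 uint8, blue, green, red); there is no depth.
- bot.camera_model(name): a dict with "K" (3x3 intrinsics, pixels), "T" (4x4, takes a point from camera to world coordinates). Camera axes: x right, y down, z forward; pixel columns grow to the right and rows downward; lengths in m; the calibration is good to about 2 mm. The wrist camera is an equidistant fisheye: a pixel r from the principal point sees the ray r / f radians off the axis. A picture is of the moment at which its call begins: read the wrist's pose just before it. camera_model takes no time and is no camera call; for the wrist camera it gives the pose at the moment of the call.
- bot.job_done(): hands the job in, once; it reports no verdict.
The state is a dict: "clock": time; "joint_pos": joint angles; "joint_vel": joint speeds; "tau": joint torques, N m; "eef_pos": TCP position; "tool_rot": TCP orientation; "ft_force": force on the tool from outside, world axes, zero at the start; "ft_torque": the same for the moment, N m; "grip_width": finger opening in m.
Only numpy, scipy, OpenCV 4.12 (cv2) and the standard library are available. Lean on these libraries where they do the work, as an engineer would, in place of code of your own. Each camera call takes 0.05 s, during which the arm holds its last target. There are 200 camera calls.

## Working session

There is one attempt and no reset: what is moved stays moved. The work goes in short steps, Python scripts to look and compute and a shell command to move; the robot and the scene stay as the last step left them, time stands still between calls to the robot, and variables do not carry over. Pictures are saved under pics/ and viewed, about 8 in all and at most 12, crops included, and the job is handed in when it is done.

```bash
mkdir -p pics; ls; python3 - <<'E'
from workcell import bot
import cv2, numpy as np
np.set_printoptions(precision=4,suppress=True)
print(bot.get_obs(), bot.tip_extent)
for n in ("top","side"):
    im=bot.camera(n); cv2.imwrite(f"pics/{n}0.png",im)
    m=bot.camera_model(n); print(n,m["K"],m["T"])
E
```

```text
pics
{'clock': 0.0, 'joint_pos': array([ 1.262 ,  0.2414,  0.0037,  1.3352, -0.    ,  1.5708]), 'joint_vel': array([-0.0011, -0.0014,  0.0018,  0.0013, -0.0017,  0.0008]), 'tau': array([  0.0003, -37.2322,  25.2404,   0.0171,   0.0001,   0.    ]), 'eef_pos': array([0.1517, 0.4757, 0.2384]), 'tool_rot': array([ 0.1538,  0.9881, -0.0011, -0.0002]), 'ft_force': array([ 0.0134, -0.065 ,  0.8615]), 'ft_torque': array([-0.0106,  0.0102,  0.0129]), 'grip_width': 0.08539043596221661} 0.008
top [[563.6167   0.     315.9651]
 [  0.     563.6167 228.0333]
 [  0.       0.       1.    ]] [[ 0.0071 -0.9972  0.0747  0.3681]
 [-0.9999 -0.0077 -0.0081 -0.0026]
 [ 0.0086 -0.0747 -0.9972  1.2016]
 [ 0.      0.      0.      1.    ]]
side [[463.2258   0.     317.9337]
 [  0.     463.2258 251.9293]
 [  0.       0.       1.    ]] [[ 0.8667 -0.3578  0.3475  0.0657]
 [-0.4987 -0.6306  0.5946 -0.6448]
 [ 0.0064 -0.6887 -0.725   0.8622]
 [ 0.      0.      0.      1.    ]]
```

View pics/top0.png

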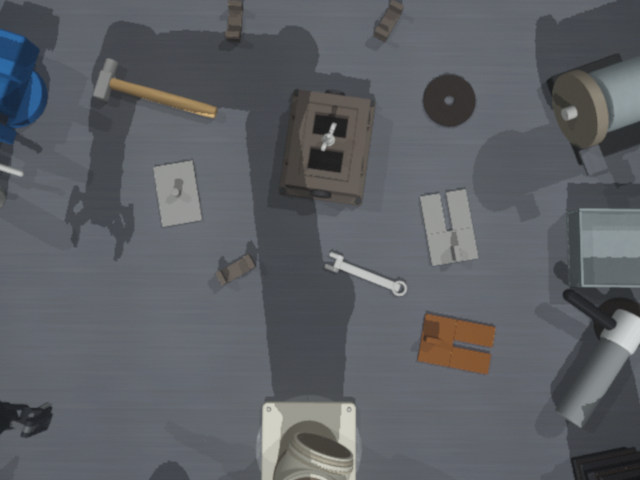

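View pics/side0.png

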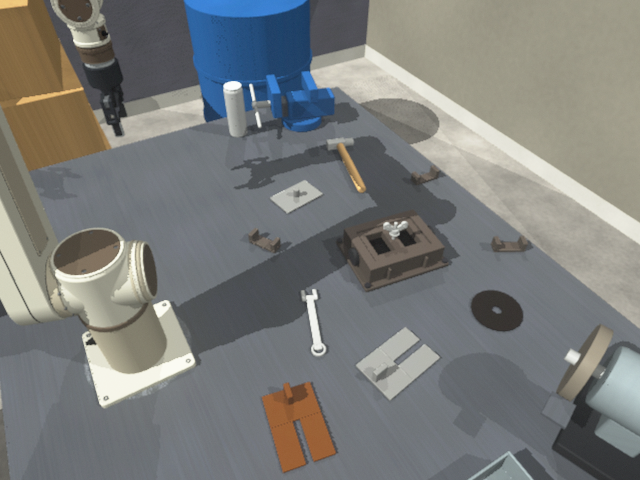

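```bash
cat > h.py <<'E'
import cv2, numpy as np
from workcell import bot
np.set_printoptions(precision=4,suppress=True)
def ray(m,uv):
    uv=np.atleast_2d(np.float64(uv)); K=m["K"]
    d=np.c_[(uv-K[[0,1],2])/K[[0,1],[0,1]],np.ones(len(uv))]@m["T"][:3,:3].T
    return m["T"][:3,3],d
def onz(m,uv,z):
    o,d=ray(m,uv); return o+d*((z-o[2])/d[:,2])[:,None]
def proj(m,P):
    P=np.atleast_2d(P); c=(P-m["T"][:3,3])@m["T"][:3,:3]; c=c@m["K"].T; return c[:,:2]/c[:,2:]
def big(mask,n=1):
    cs,_=cv2.findContours(mask.astype(np.uint8),cv2.RETR_EXTERNAL,cv2.CHAIN_APPROX_NONE)
    return sorted(cs,key=cv2.contourArea)[::-1][:n]
def rect(m,c,z):
    "fit rectangle in world plane z (mm)"
    P=onz(m,c.reshape(-1,2),z)[:,:2]*1000
    return cv2.minAreaRect(P.astype(np.float32))
E
python3 - <<'E'
from h import *
im=cv2.imread("pics/top0.png"); m=bot.camera_model("top")
g=im.astype(int); v=g.max(2); s=g.max(2)-g.min(2)
def roi(x0,x1,y0,y1):
    r=np.zeros(v.shape,bool); r[y0:y1,x0:x1]=1; return r
cov=(v>115)&(s<25)&roi(412,488,178,276)
for c in big(cov,3): print("cover",cv2.contourArea(c),rect(m,c,.006))
dark=(v<30)&roi(300,355,105,180)
for c in big(dark,3): print("open",cv2.contourArea(c),rect(m,c,.056))
cs=big(dark,2); print("both",rect(m,np.concatenate(cs),.056))
nut=(v>140)&roi(300,360,105,180)
for c in big(nut,2): print("nut",cv2.contourArea(c),rect(m,c,.097),cv2.minAreaRect(c))
a=cv2.resize(im[90:210,270:390],None,fx=5,fy=5,interpolation=cv2.INTER_CUBIC)
b=cv2.resize(im[170:290,400:500],None,fx=5,fy=5,interpolation=cv2.INTER_CUBIC)
cv2.imwrite("pics/crop1.png",cv2.resize(np.hstack([a[:, 100:500],b[:, :400]]),(800,600)))
S=cv2.imread("pics/side0.png")
cv2.imwrite("pics/crop2.png",cv2.resize(S[200:300,330:460],None,fx=6,fy=6,interpolation=cv2.INTER_CUBIC))
E
```

```text
cover 3124.0 ((467.11627197265625, -300.5312194824219), (158.32989501953125, 143.37965393066406), 9.812699317932129)
cover 179.5 ((554.4083862304688, -276.58453369140625), (21.62364959716797, 100.96711730957031), 0.4790097177028656)
cover 85.5 ((366.6861877441406, -329.9032287597656), (8.454755783081055, 91.39649200439453), 0.40740078687667847)
open 0.5 ((584.78369140625, 2.3596761226654053), (2.078679323196411, 2.0551598072052), 0.5002763867378235)
open 0.0 ((682.4295043945312, -37.2065315246582), (0.0, 0.0), 0.0)
open 0.0 ((680.0894775390625, -12.393646240234375), (0.0, 0.0), 0.0)
both ((633.2228393554688, -16.554821014404297), (2.67938232421875, 106.69583129882812), 68.67108917236328)
nut 79.5 ((638.0598754882812, -38.55422592163086), (16.549943923950195, 43.19139862060547), 86.51114654541016) ((330.2080383300781, 134.3805389404297), (8.314875602722168, 21.35260009765625), 3.8140745162963867)
nut 18.5 ((614.45263671875, -25.340717315673828), (7.12189245223999, 13.494617462158203), 64.11559295654297) ((323.50006103515625, 146.00001525878906), (3.5777084827423096, 6.708203315734863), 26.56505012512207)
```

View pics/crop1.png

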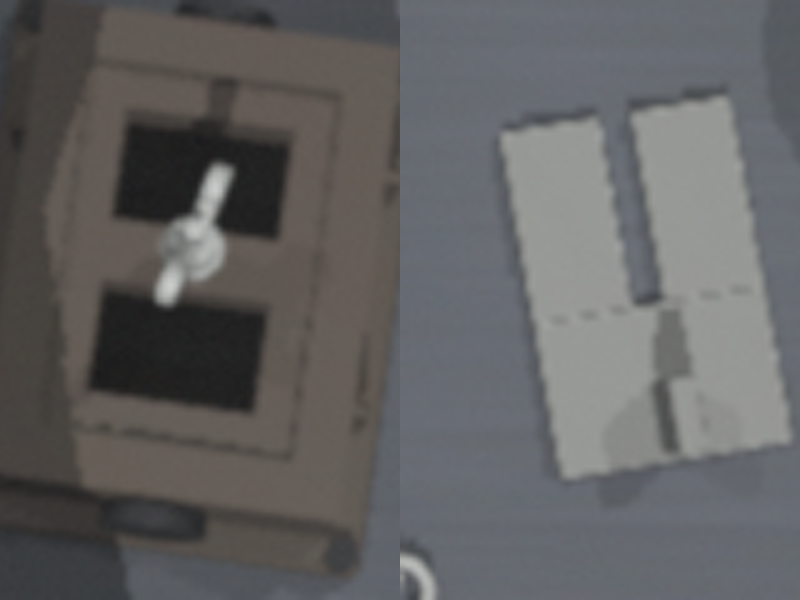

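```bash
python3 - <<'E'
from h import *
im=cv2.imread("pics/top0.png"); m=bot.camera_model("top")
g=im.astype(int); v=g.max(2); s=g.max(2)-g.min(2)
print("vals",im[200,440],im[200,480],im[160,325],im[160,310],im[140,328])
def roi(x0,x1,y0,y1):
    r=np.zeros(v.shape,bool); r[y0:y1,x0:x1]=1; return r
for t in (128,135):
    cov=(g.min(2)>t)&roi(412,488,180,276)
    c=big(cov)[0]; print("cover",t,cv2.contourArea(c),rect(m,c,.006))
for t in (50,65):
    dark=(v<t)&roi(306,352,105,178)
    cs=big(dark,2)
    for c in cs: print("open",t,cv2.contourArea(c),rect(m,c,.056))
    print("both",rect(m,np.concatenate(cs),.056))
q=np.array([[105,75],[340,95],[292,458],[75,425]])/5+[290,90]
print("recess corners z60",onz(m,q,.060)*1000)
for t in (120,130):
    nut=(g.min(2)>t)&roi(308,350,108,175)
    for c in big(nut,2): print("nut",cv2.contourArea(c),rect(m,c,.108),cv2.minAreaRect(c))
print("tips,hub", onz(m,np.array([[225,168],[165,300],[193,248]])/5+[290,90],.108)*1000)
L=np.array([[670,380],[675,450],[690,375],[715,450]])/5+[400,170]
print("lug",onz(m,L,.037)*1000)
sl=np.array([[603,115],[628,108],[637,303],[662,297]])/5+[400,170]
print("slot",onz(m,sl,.006)*1000)
E
```

```text
vals [129 130 128] [98 93 88] [36 36 36] [32 31 32] [149 152 148]
cover 128 2632.0 ((462.27886962890625, -295.41253662109375), (149.6763916015625, 100.43785095214844), 9.671180725097656)
cover 135 1242.0 ((458.39056396484375, -271.614501953125), (146.778076171875, 49.3775749206543), 9.891511917114258)
open 50 574.0 ((594.7868041992188, -29.527435302734375), (66.75932312011719, 40.81332778930664), 81.97412872314453)
open 50 450.5 ((669.185302734375, -39.3742561340332), (66.43492126464844, 44.12644577026367), 82.64238739013672)
both ((632.8019409179688, -34.73600769042969), (66.8629150390625, 117.49578094482422), 82.19621276855469)
open 65 624.5 ((595.6190795898438, -29.62958526611328), (68.06877899169922, 43.584754943847656), 82.2791519165039)
open 65 528.5 ((669.8885498046875, -39.51213455200195), (68.23480987548828, 47.444889068603516), 82.64237976074219)
both ((633.7000732421875, -34.6833610534668), (68.15737915039062, 120.48738861083984), 82.39888763427734)
recess corners z60 [[708.2958   0.2343  60.    ]
 [700.8143 -96.8853  60.    ]
 [549.361  -77.4746  60.    ]
 [562.2289  11.3713  60.    ]]
nut 146.5 ((630.29638671875, -36.964202880859375), (22.11113739013672, 58.3616828918457), 75.3191909790039) ((329.5653991699219, 136.9269256591797), (11.226341247558594, 29.206029891967773), 15.255118370056152)
nut 120.0 ((629.9598388671875, -37.43627166748047), (20.56233787536621, 57.51805114746094), 72.17939758300781) ((329.79998779296875, 137.10000610351562), (10.435514450073242, 28.776723861694336), 18.43494987487793)
tips,hub [[657.0243 -47.5397 108.    ]
 [604.0132 -24.1785 108.    ]
 [624.8648 -35.0795 108.    ]]
lug [[ 421.4995 -464.506    37.    ]
 [ 392.5139 -465.9489   37.    ]
 [ 423.6375 -472.8773   37.    ]
 [ 392.6347 -482.5689   37.    ]]
slot [[ 536.4047 -450.4638    6.    ]
 [ 539.5194 -461.2812    6.    ]
 [ 455.6909 -463.3934    6.    ]
 [ 458.341  -474.152     6.    ]]
```

View pics/crop2.png

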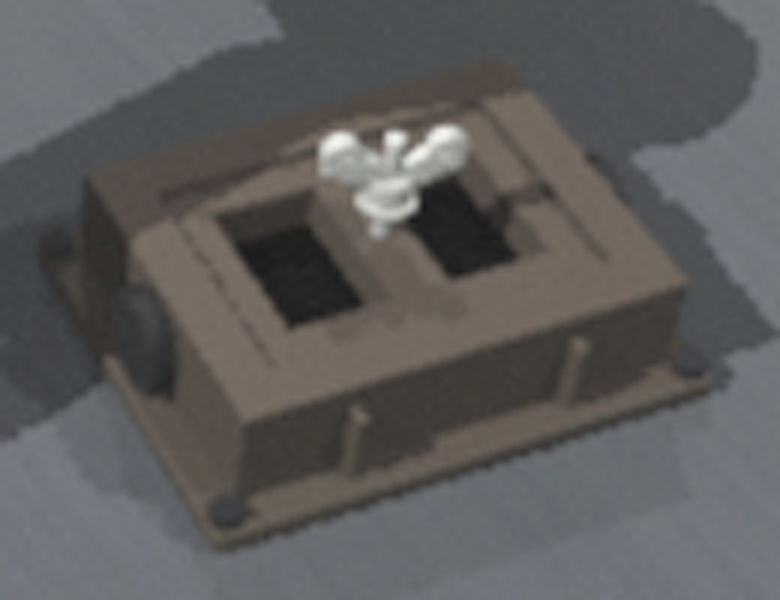

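```bash
python3 -m jog '[[[0.22,-0.42,0,0,0,0,0],[0.22,-0.42,0,0,0,0,0],[0.22,-0.42,0,0,0,0,0],[0.22,-0.42,0,0,0,0,0],[0.22,-0.42,0,0,0,0,0],[0.22,-0.42,0,0,0,0,0],[0.22,-0.42,0,0,0,0,0],[0.22,-0.42,0,0,0,0,0],[0.22,-0.42,0,0,0,0,0],[0.22,-0.42,0,0,0,0,0]]]'
python3 -m jog '[[[0.0353,-0.361,-0.07,0,0,27.4,0],[0.0353,-0.361,-0.07,0,0,27.4,0],[0.0353,-0.361,-0.07,0,0,27.4,0],[0.0353,-0.361,-0.07,0,0,27.4,0],[0.0353,-0.361,-0.07,0,0,27.4,0],[0.0353,-0.361,-0.07,0,0,27.4,0],[0.0353,-0.361,-0.07,0,0,27.4,0],[0.0353,-0.361,-0.07,0,0,27.4,0],[0.0353,-0.361,-0.07,0,0,27.4,0],[0.0353,-0.361,-0.07,0,0,27.4,0]]]'
python3 - <<'E'
from h import *
o=bot.get_obs(); print(o["clock"],o["joint_pos"],o["eef_pos"],o["tool_rot"])
m=bot.camera_model("wrist"); print(m["K"],m["T"]); cv2.imwrite("pics/w1.png",bot.camera("wrist"))
E
```

```text
clock: 0.93
eef_pos: [0.3454, 0.1053, 0.2393]
tool_rot: [0.154, 0.988, 0.0, 0.0]
ft_force: [1.8, 0.6, -0.5]
grip_width: 0.0855
clock: 1.77
eef_pos: [0.38, -0.2561, 0.1685]
tool_rot: [-0.084, 0.996, 0.0, -0.0]
ft_force: [0.6, 0.3, 1.0]
grip_width: 0.0853
1.7667 [-0.593   0.2048 -0.2318  1.1346 -0.     -0.7612] [ 0.38   -0.2561  0.1685] [-0.084   0.9965  0.0001 -0.0002]
[[371.6483   0.     321.2569]
 [  0.     371.6483 239.3395]
 [  0.       0.       1.    ]] [[-0.1672  0.9367  0.3075  0.3007]
 [ 0.9859  0.1585  0.0532 -0.2687]
 [ 0.0011  0.3121 -0.9501  0.3027]
 [ 0.      0.      0.      1.    ]]
```

View pics/w1.png

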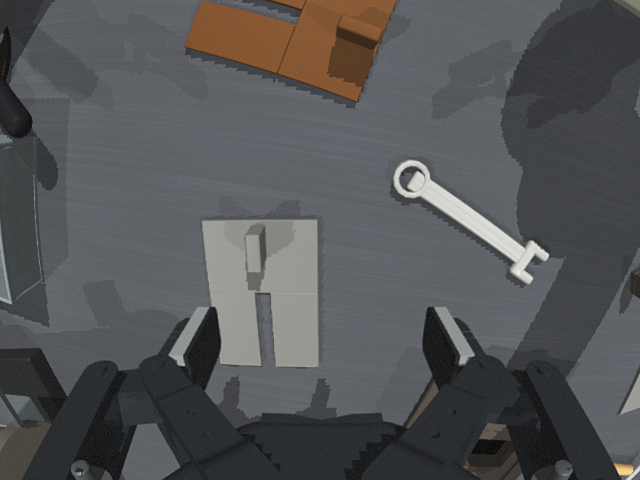

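```bash
cat >> h.py <<'E'
_ray=ray
def ray(m,uv):
    if not m.get("fish"): return _ray(m,uv)
    uv=np.atleast_2d(np.float64(uv)); K=m["K"]
    p=(uv-K[[0,1],2])/K[0,0]; r=np.linalg.norm(p,axis=1,keepdims=True)+1e-9
    return m["T"][:3,3],np.c_[p/r*np.sin(r),np.cos(r)]@m["T"][:3,:3].T
E
python3 - <<'E'
from h import *
im=cv2.imread("pics/w1.png"); m=dict(bot.camera_model("wrist"),fish=1)
g=im.astype(int)
r=np.zeros(g.shape[:2],bool); r[212:372,195:326]=1
for t in (120,130,140):
    mk=(g.min(2)>t)&r; mk[300:,:218]=0
    c=big(mk)[0]; print(t,cv2.contourArea(c),rect(m,c,.006))
print("corners",onz(m,[[203,220],[317,220],[319,366],[221,364]],.006)*1000)
print("slotend",onz(m,[[256,293],[270,293]],.006)*1000)
print("lugtop",onz(m,[[246,233],[259,233],[260,271],[247,271]],.037)*1000)
print("im vals",im[250,252],im[245,262],im[330,240],im[330,300])
cv2.imwrite("pics/w1c.png",cv2.resize(im[205:380,190:335],None,fx=3.4,fy=3.4,interpolation=cv2.INTER_CUBIC))
E
```

```text
120 13982.5 ((462.2677001953125, -301.6215515136719), (149.5428466796875, 99.2232894897461), 9.58638858795166)
130 12884.0 ((462.196044921875, -301.814208984375), (149.00888061523438, 98.74638366699219), 9.580442428588867)
140 5965.5 ((458.422607421875, -278.36566162109375), (148.3467254638672, 50.47765350341797), 9.511966705322266)
corners [[ 396.3596 -361.0568    6.    ]
 [ 381.0256 -264.9024    6.    ]
 [ 526.8927 -239.5945    6.    ]
 [ 544.5888 -337.2733    6.    ]]
slotend [[ 456.4093 -308.14      6.    ]
 [ 454.1089 -295.6153    6.    ]]
lugtop [[ 391.287  -317.1898   37.    ]
 [ 389.6678 -307.2852   37.    ]
 [ 420.4206 -303.1877   37.    ]
 [ 422.2415 -313.4377   37.    ]]
im vals [149 155 154] [73 74 71] [148 155 154] [147 153 153]
```

View pics/w1c.png

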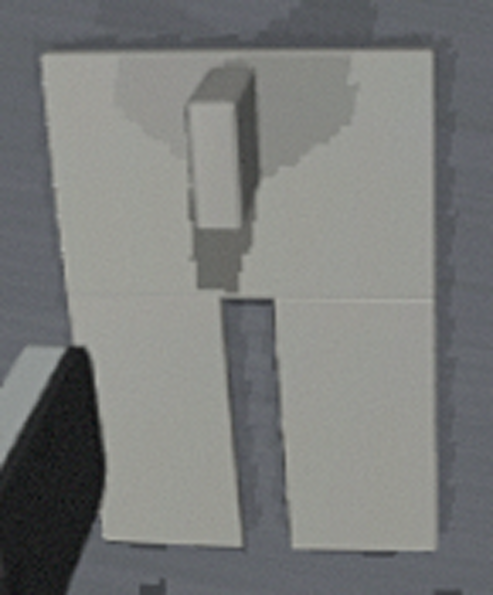

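```bash
python3 -m jog '[[[0.0265,-0.0525,-0.07,0,0,0,0],[0.0265,-0.0525,-0.07,0,0,0,0],[0.0265,-0.0525,-0.07,0,0,0,0],[0.0265,-0.0525,-0.07,0,0,0,0],[0.0265,-0.0525,-0.07,0,0,0,0]]]'
```

```text
clock: 2.23
eef_pos: [0.4063, -0.3054, 0.0988]
tool_rot: [-0.085, 0.996, 0.001, -0.001]
ft_force: [-0.4, -0.2, -0.6]
grip_width: 0.0854
```

```bash
python3 -m jog '[[[0,-0.002,-0.03,0,0,0,0],[0,-0.002,-0.06,0,0,0,0],[0,-0.002,-0.08,0,0,0,0],[0,-0.002,-0.08,0,0,0,0],[0,-0.002,-0.08,0,0,0,0]]]'
python3 - <<'E'
from h import *
m=dict(bot.camera_model("wrist"),fish=1); im=bot.camera("wrist"); cv2.imwrite("pics/w2.png",im)
g=im.astype(int); print(m["T"][:3,3])
cv2.imwrite("pics/w2c.png",im[100:480,120:520])
E
```

```text
clock: 2.65
eef_pos: [0.407, -0.3072, 0.0204]
tool_rot: [-0.085, 0.996, 0.0, -0.0]
ft_force: [0.6, -0.4, 0.4]
grip_width: 0.0852
[ 0.3277 -0.3201  0.1546]
```

View pics/w2c.png

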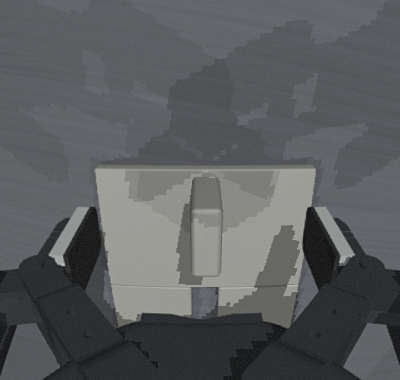

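```bash
python3 -m jog '[[[0,0,-0.002,0,0,0,255],[0,0,-0.002,0,0,0,255],[0,0,-0.002,0,0,0,255],[0,0,-0.002,0,0,0,255],[0,0,-0.002,0,0,0,255],[0,0,-0.002,0,0,0,255],[0,0,-0.002,0,0,0,255],[0,0,-0.002,0,0,0,255],[0,0,-0.002,0,0,0,255],[0,0,-0.002,0,0,0,255]]]'
```

```text
clock: 3.53
eef_pos: [0.4072, -0.3081, 0.0177]
tool_rot: [-0.085, 0.996, 0.0, 0.0]
ft_force: [-0.8, 2.9, 5.8]
grip_width: 0.011
```

```bash
python3 -m jog '[[[0,0,0.03,0,0,0,255],[0,0,0.07,0,0,0,255],[0,0.02,0.1,0,0,0,255],[0.02,0.06,0.1,0,0,-4,255],[0.03,0.10,0.1,0,0,-8,255],[0.04,0.14,0.1,0,0,-12,255],[0.05,0.18,0.1,0,0,-16,255],[0.0515,0.22,0.1,0,0,-17.3,255],[0.0515,0.26,0.1,0,0,-17.3,255],[0.0515,0.294,0.1,0,0,-17.3,255]]]'
python3 -m jog '[[[0,0.001,0,0,0,0,255],[0,0.001,0,0,0,0,255],[0,0.001,0,0,0,0,255]]]'
python3 - <<'E'
from h import *
o=bot.get_obs(); print(o["clock"],o["joint_pos"],o["eef_pos"],o["tool_rot"],o["ft_force"],o["ft_torque"])
a=bot.camera("wrist"); m=bot.camera_model("wrist"); print(m["T"])
b=bot.camera("top"); s=bot.camera("side")
for n,i in zip("wts",(a,b,s)): cv2.imwrite(f"pics/{n}3.png",i)
c=b[90:240,265:385]; s2=s[200:300,300:460]
v=np.vstack([np.hstack([cv2.resize(c,(320,400)),cv2.resize(a[180:480,150:510],(480,400))]),])
cv2.imwrite("pics/v3.png",v); 
E
```

```text
clock: 4.37
eef_pos: [0.4575, -0.0118, 0.1164]
tool_rot: [0.066, 0.998, 0.0, -0.001]
ft_force: [0.0, 0.8, -2.1]
grip_width: 0.0109
clock: 4.62
eef_pos: [0.4581, -0.0134, 0.1167]
tool_rot: [0.066, 0.998, -0.0, -0.001]
ft_force: [0.3, -0.1, -2.7]
grip_width: 0.0109
4.6167 [-0.0287  0.256  -0.3135  1.0026 -0.0008  0.1031] [ 0.4581 -0.0134  0.1167] [ 0.0659  0.9978 -0.0004 -0.0007] [ 0.2638 -0.1327 -2.6977] [ 0.0109  0.137  -0.0166]
[[ 0.1332  0.9419  0.3085  0.3786]
 [ 0.9911 -0.1266 -0.0414 -0.0025]
 [ 0.0001  0.3112 -0.9503  0.2511]
 [ 0.      0.      0.      1.    ]]
```

View pics/v3.png

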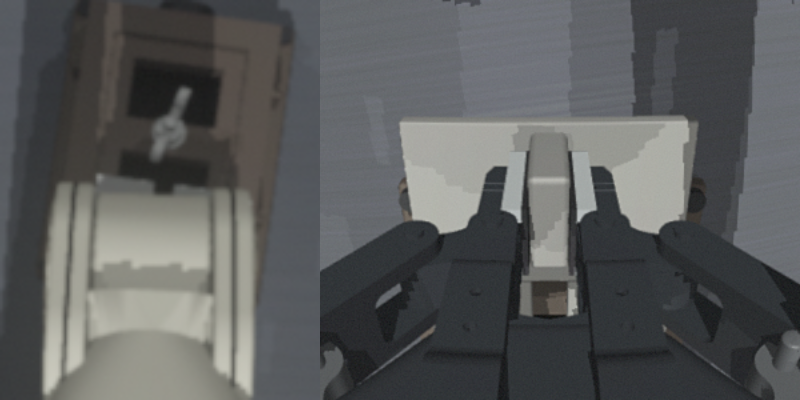

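```bash
python3 - <<'E'
from h import *
b=cv2.imread("pics/t3.png"); s=cv2.imread("pics/s3.png")
A=cv2.resize(b[105:175,290:360],(600,600),interpolation=cv2.INTER_CUBIC)[:, 50:450]
B=cv2.resize(s[190:300,330:430],None,fx=5.4545,fy=5.4545,interpolation=cv2.INTER_CUBIC)[:600,:400]
print(B.shape)
v=np.hstack([A,B]); v=cv2.convertScaleAbs(v,alpha=1.5)
cv2.imwrite("pics/v4.png",v)
E
```

```text
(600, 400, 3)
```

View pics/v4.png

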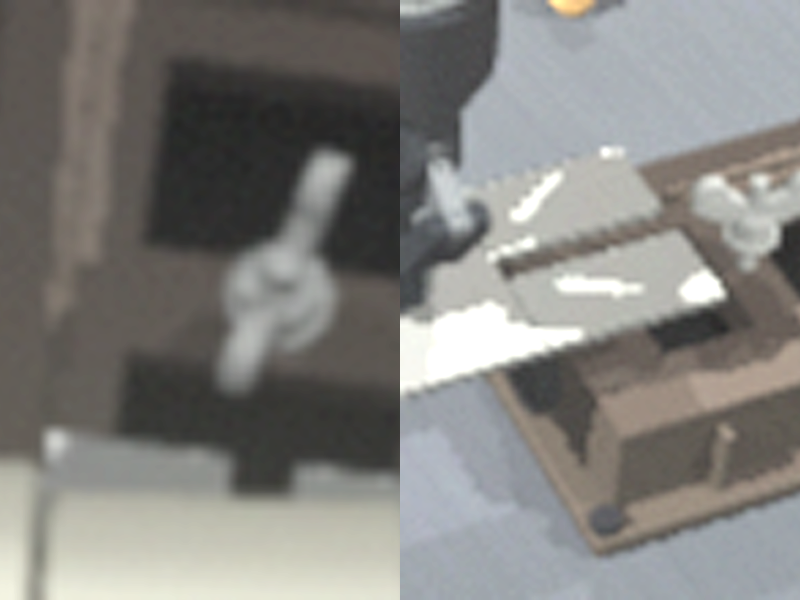

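```bash
cat >> h.py <<'E'
def tri(m1,p1,m2,p2):
    o1,d1=ray(m1,p1); o2,d2=ray(m2,p2); d1=d1[0];d2=d2[0]
    A=np.c_[d1,-d2]; t=np.linalg.lstsq(A,o2-o1,rcond=None)[0]
    a,b=o1+t[0]*d1,o2+t[1]*d2; return (a+b)/2*1000,np.linalg.norm(a-b)*1000
E
python3 - <<'E'
from h import *
T=bot.camera_model("top"); S=bot.camera_model("side")
t=lambda x,y:[290+(x+50)/8.571,105+y/8.571]
s=lambda x,y:[330+(x-400)/5.4545,190+y/5.4545]
print("washer top cam @.077",onz(T,t(281,298),.077)*1000,"side",onz(S,s(752,240),.077)*1000,"tri",tri(T,t(281,298),S,s(752,240)))
print("stud foot side z.072..",onz(S,s(745,266),.070)*1000)
print("wing tips tri",tri(T,t(330,155),S,s(805,185)),tri(T,t(235,385),S,s(715,190)))
print("slot mouth top",onz(T,[t(232,468),t(295,470),t(50,432)],.105)*1000)
print("side far corners",onz(S,[s(662,210),s(727,297)],.105)*1000)
R=lambda a:np.array([[np.cos(a),-np.sin(a)],[np.sin(a),np.cos(a)]])
o=bot.get_obs(); q=o["tool_rot"]; yaw=-2*np.arctan2(q[0],q[1])
print("yaw",np.degrees(yaw))
for p in ([131,0],[131,50],[131,-50]): 
    w=o["eef_pos"][:2]*1000+R(yaw)@np.array(p); print("pred",p,w, proj(T,[*w/1000,.105]),proj(S,[*w/1000,.105]))
print("meas px",t(263,469),t(50,432),s(662,210),s(727,297))
E
```

```text
washer top cam @.077 [[631.7985 -36.0405  77.    ]] side [[634.1079 -40.4733  77.    ]] tri (array([634.4169, -37.22  ,  73.72  ]), np.float64(4.18792143383183))
stud foot side z.072.. [[626.5489 -46.9805  70.    ]]
wing tips tri (array([657.3947, -45.3994, 104.1442]), np.float64(3.7648111944605116)) (array([610.1671, -28.1566, 107.4443]), np.float64(13.384396609560403))
slot mouth top [[585.4977 -24.1624 105.    ]
 [585.1603 -38.6425 105.    ]
 [593.501   17.7186 105.    ]]
side far corners [[590.9131 -27.5599 105.    ]
 [584.1626 -84.6427 105.    ]]
yaw -7.728908264404457
pred [131, 0] [588.2667 -32.173 ] [[326.9766 158.2491]] [[378.2378 230.0533]]
pred [131, 50] [594.991   17.3727] [[301.8496 154.6571]] [[368.7724 216.836 ]]
pred [131, -50] [581.5424 -81.7188] [[352.1082 161.8418]] [[388.2694 244.0613]]
meas px [326.51849259129625, 159.71940263679852] [301.66725002916814, 155.4025201260063] [378.03373361444676, 228.50032083600695] [389.95049958749655, 244.4504537537813]
```

```bash
python3 -m jog '[[[0,0.0012,-0.012,0,0,0,255],[0,0.0012,-0.024,0,0,0,255],[0,0.0012,-0.0347,0,0,0,255],[0,0.0012,-0.0347,0,0,0,255],[0,0.0012,-0.0347,0,0,0,255],[0.01,-0.0002,-0.0347,0,0,0,255],[0.02,-0.0015,-0.0347,0,0,0,255],[0.03,-0.0029,-0.0347,0,0,0,255],[0.03,-0.0029,-0.0347,0,0,0,255]]]'
python3 - <<'E'
from h import *
o=bot.get_obs(); print(o["ft_force"],o["ft_torque"],o["tool_rot"])
b=bot.camera("top"); s=bot.camera("side"); cv2.imwrite("pics/t5.png",b); cv2.imwrite("pics/s5.png",s)
A=cv2.resize(b[105:175,290:360],(600,600),interpolation=cv2.INTER_CUBIC)[:, 50:450]
B=cv2.resize(s[190:270,360:440],(600,600),interpolation=cv2.INTER_CUBIC)[:600,100:500]
cv2.imwrite("pics/v5.png",cv2.convertScaleAbs(np.hstack([A,B]),alpha=1.4))
E
```

```text
clock: 5.52
eef_pos: [0.4917, -0.017, 0.0839]
tool_rot: [0.067, 0.998, 0.0, 0.002]
ft_force: [0.5, -0.4, -2.7]
grip_width: 0.011
[ 0.4692 -0.3962 -2.7425] [-0.0078  0.0596  0.013 ] [0.0669 0.9978 0.     0.0023]
```

View pics/v5.png

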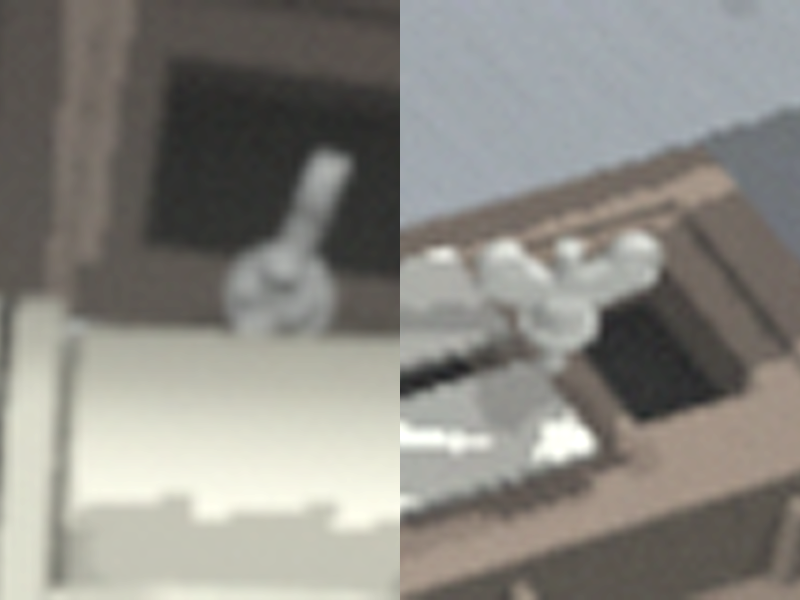

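```bash
python3 -m jog '[[[0.008,-0.0011,0,0,0,0,255],[0.016,-0.0022,0,0,0,0,255],[0.024,-0.0033,0,0,0,0,255],[0.032,-0.0043,0,0,0,0,255],[0.04,-0.0054,0,0,0,0,255],[0.048,-0.0065,0,0,0,0,255],[0.054,-0.0073,0,0,0,0,255],[0.06,-0.0081,0,0,0,0,255],[0.06,-0.0081,0,0,0,0,255],[0.06,-0.0081,0,0,0,0,255]]]'
```

```text
clock: 6.45
eef_pos: [0.5487, -0.0243, 0.0824]
tool_rot: [0.066, 0.998, 0.0, -0.0]
ft_force: [0.2, 0.4, -3.9]
grip_width: 0.0107
```

```bash
python3 -m jog '[[[0.008,-0.0011,0,0,0,0,255],[0.016,-0.0022,0,0,0,0,255],[0.022,-0.0031,0,0,0,0,255],[0.027,-0.0037,0,0,0,0,255],[0.0293,-0.004,0,0,0,0,255],[0.0293,-0.004,0,0,0,0,255],[0.0293,-0.004,0,0,0,0,255]]]'
python3 - <<'E'
from h import *
o=bot.get_obs(); print(o["ft_force"],o["ft_torque"],o["tool_rot"])
b=bot.camera("top"); s=bot.camera("side"); cv2.imwrite("pics/t6.png",b); cv2.imwrite("pics/s6.png",s)
m=bot.camera_model("wrist"); w=bot.camera("wrist"); cv2.imwrite("pics/w6.png",w)
S=bot.camera_model("side")
# predicted cover corner pixels and recess corners for overlay
c,sn=np.cos(np.radians(-7.7)),np.sin(np.radians(-7.7)); R=np.array([[c,-sn],[sn,c]])
def box(ctr,lx,ly,z): return [ [*(np.array(ctr)+R@np.array([x,y])),z] for x,y in ((lx,ly),(lx,-ly),(-lx,-ly),(-lx,ly))]
seat=np.array([.6323,-.0358])
for z,l in ((.060,(.0775,.0525)),(.0705,(.075,.05))): print(z,proj(S,box(seat,*l,z)))
B=cv2.resize(s[190:290,330:460],(780,600),interpolation=cv2.INTER_CUBIC)
cv2.imwrite("pics/v6.png",cv2.convertScaleAbs(B,alpha=1.3))
E
```

```text
clock: 7.03
eef_pos: [0.5777, -0.0282, 0.0824]
tool_rot: [0.066, 0.998, -0.0, -0.0]
ft_force: [0.3, -0.3, -3.3]
grip_width: 0.0112
[ 0.256  -0.279  -3.2658] [ 0.0003  0.1458 -0.0067] [ 0.0662  0.9978 -0.     -0.0003]
0.06 [[408.7194 216.8606]
 [430.4011 243.8031]
 [373.4849 261.3384]
 [354.3263 232.4226]]
0.0705 [[408.9662 214.6627]
 [429.7526 240.3506]
 [374.3756 257.2775]
 [355.9437 229.7587]]
```

View pics/v6.png

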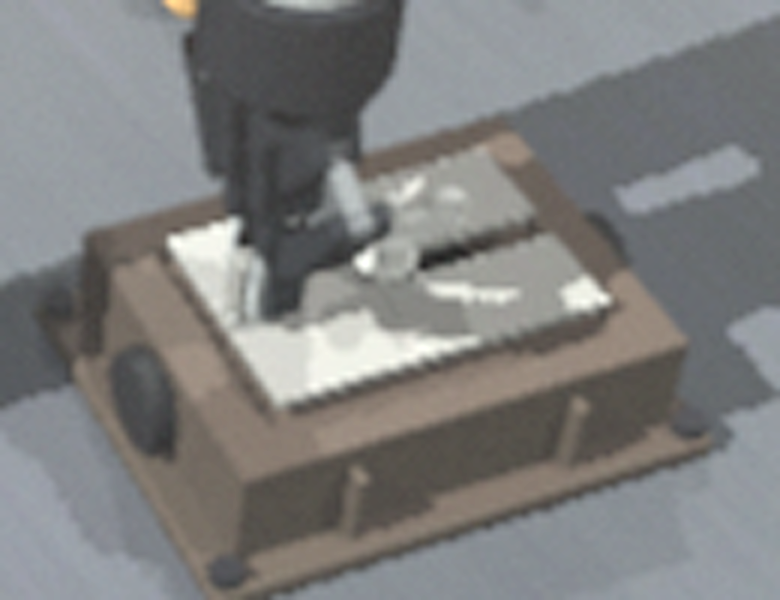

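```bash
python3 - <<'E'
from h import *
S=bot.camera_model("side")
c,sn=np.cos(np.radians(-7.7)),np.sin(np.radians(-7.7)); R=np.array([[c,-sn],[sn,c]])
seat=np.array([.6323,-.0358])
def fit(lx,ly,z,px,name):
    "offset along case axes (mm) of measured pixels vs predicted"
    for (x,y),p in px.items():
        w=onz(S,[p],z)[0,:2]; print(name,(x,y),(R.T@(w-seat)*1000-np.array([x*lx,y*ly])*1000))
f=lambda x,y:[330+x/6,190+y/6]
fit(.1,.075,.06,{(-1,-1):f(243,481),(1,-1):f(687,343)},"rim")
fit(.0775,.0525,.06,{(-1,-1):[375.8,261.3],(1,-1):[431.2,243.2],(1,1):[410,216.7]},"recess")
fit(.075,.05,.0707,{(-1,-1):f(275,400),(1,-1):f(612,299),(1,1):f(488,150),(-1,1):f(165,236)},"cover")
E
```

```text
rim (-1, -1) [3.5845 0.4246]
rim (1, -1) [ 3.1262 -0.0714]
recess (-1, -1) [ 5.1014 -1.9175]
recess (1, -1) [2.9123 1.0539]
recess (1, 1) [ 3.3832 -0.6906]
cover (-1, -1) [3.9506 0.3123]
cover (1, -1) [ 5.867  -0.6607]
cover (1, 1) [ 4.837 -3.562]
cover (-1, 1) [ 4.1286 -0.2415]
```

```bash
python3 -m jog '[[[-0.0008,0.0004,-0.0015,0,0,0,255],[-0.0008,0.0004,-0.003,0,0,0,255],[-0.0008,0.0004,-0.004,0,0,0,255],[-0.0008,0.0004,-0.005,0,0,0,255],[-0.0008,0.0004,-0.006,0,0,0,255],[-0.0008,0.0004,-0.006,0,0,0,255],[-0.0008,0.0004,-0.006,0,0,0,255]]]'; python3 -c "
from h import *
o=bot.get_obs(); print(o['eef_pos'],o['ft_force'],o['ft_torque'])"
```

```text
clock: 7.77
eef_pos: [0.577, -0.0279, 0.0765]
tool_rot: [0.066, 0.998, -0.0, -0.0]
ft_force: [-0.7, 0.0, -2.7]
grip_width: 0.0111
[ 0.577  -0.0279  0.0765] [-0.6526  0.0135 -2.6544] [ 0.022   0.1111 -0.0359]
```

```bash
python3 -m jog '[[[0,0,-0.0008,0,0,0,255],[0,0,-0.0015,0,0,0,255],[0,0,-0.0022,0,0,0,255],[0,0,-0.0026,0,0,0,255],[0,0,-0.0026,0,0,0,255],[0,0,-0.0026,0,0,0,255]]]'; python3 -c "
from h import *
o=bot.get_obs(); print(o['eef_pos'],o['ft_force'],o['ft_torque'])"
```

```text
clock: 8.27
eef_pos: [0.5771, -0.0278, 0.074]
tool_rot: [0.066, 0.998, -0.0, -0.0]
ft_force: [0.1, -0.4, -2.4]
grip_width: 0.0109
[ 0.5771 -0.0278  0.074 ] [ 0.0568 -0.4168 -2.4175] [-0.0004  0.1066  0.0108]
```

Inside the recess, not yet in contact; a little lower, then release and rise.

```bash
python3 -m jog '[[[0,0,-0.0005,0,0,0,255],[0,0,-0.001,0,0,0,255],[0,0,-0.001,0,0,0,255]]]'; python3 -m jog '[[[0,0,0,0,0,0,0],[0,0,0,0,0,0,0],[0,0,0,0,0,0,0],[0,0,0,0,0,0,0],[0,0,0,0,0,0,0],[0,0,0,0,0,0,0],[0,0,0.03,0,0,0,0],[0,0,0.07,0,0,0,0],[0,0,0.08,0,0,0,0],[0,0,0.08,0,0,0,0]]]'
python3 - <<'E'
from h import *
b=bot.camera("top"); s=bot.camera("side"); w=bot.camera("wrist"); 
for n,i in zip("tsw",(b,s,w)): cv2.imwrite(f"pics/{n}7.png",i)
S=bot.camera_model("side"); g=s.astype(int); v=g.min(2)
mk=(v>100); r=np.zeros(v.shape,bool); r[200:275,345:440]=1
c=big(mk&r)[0]; print(cv2.contourArea(c)); 
q=cv2.approxPolyDP(c,5,True).reshape(-1,2); print(q.tolist())
d=np.radians(-7.7); R=np.array([[np.cos(d),-np.sin(d)],[np.sin(d),np.cos(d)]]); 
for z in (.062,.066): print(z,((onz(S,q,z)[:,:2]-[.6323,-.0358])@R*1000).round(1).tolist())
E
```

```text
clock: 8.52
eef_pos: [0.5772, -0.0279, 0.0738]
tool_rot: [0.066, 0.998, 0.0, 0.0]
ft_force: [-3.1, 0.4, 4.1]
grip_width: 0.0104
clock: 9.35
eef_pos: [0.5802, -0.028, 0.1576]
tool_rot: [0.066, 0.998, 0.0, 0.005]
ft_force: [-0.3, -0.8, -0.1]
grip_width: 0.0855
2535.5
[[345, 200], [345, 227], [383, 217], [381, 225], [357, 233], [366, 246], [357, 247], [368, 261], [373, 260], [364, 249], [370, 251], [376, 267], [388, 262], [379, 258], [429, 242], [422, 232], [395, 238], [417, 225], [407, 217], [385, 227], [377, 200]]
0.062 [[-48.4, 172.5], [-91.9, 77.1], [14.4, 74.8], [-4.4, 50.0], [-73.2, 46.3], [-72.5, -2.5], [-94.1, 2.6], [-89.9, -48.3], [-77.6, -49.8], [-81.4, -9.7], [-71.0, -21.0], [-81.2, -72.1], [-47.9, -68.6], [-61.6, -49.4], [76.2, -47.5], [78.7, -10.7], [5.9, -4.4], [80.2, 16.1], [71.7, 51.9], [1.5, 39.7], [31.0, 140.8]]
0.066 [[-50.5, 168.3], [-93.8, 73.3], [11.9, 71.0], [-6.8, 46.3], [-75.3, 42.7], [-74.5, -5.9], [-96.1, -0.8], [-91.9, -51.5], [-79.6, -53.0], [-83.4, -13.1], [-73.1, -24.3], [-83.2, -75.1], [-50.1, -71.6], [-63.7, -52.5], [73.4, -50.6], [75.9, -14.0], [3.5, -7.7], [77.4, 12.6], [69.0, 48.2], [-0.9, 36.1], [28.5, 136.7]]
```

```bash
python3 -m jog '[[[0.01,-0.001,0,0,0,7,0],[0.03,-0.004,0,0,0,14,0],[0.045,-0.007,0,0,0,21,0],[0.055,-0.008,0,0,0,28,0],[0.055,-0.008,0,0,0,35,0],[0.055,-0.008,0,0,0,42,0],[0.055,-0.008,0,0,0,49,0],[0.055,-0.008,0,0,0,56,0],[0.055,-0.008,0,0,0,63,0],[0.055,-0.008,0,0,0,70,0]]]'
python3 -m jog '[[[0,0,0,0,0,7,0],[0,0,0,0,0,14,0],[0,0,0,0,0,21,0],[0,0,0,0,0,28,0],[0,0,0,0,0,35,0],[0,0,0,0,0,42,0],[0,0,0,0,0,49,0],[0,0,0,0,0,56,0],[0,0,0,0,0,63,0],[0,0,0,0,0,70,0]]]'
python3 -m jog '[[[0,0,0,0,0,7,0],[0,0,0,0,0,14,0],[0,0,0,0,0,21,0],[0,0,0,0,0,24.7,0],[0,0,0,0,0,24.7,0],[0,0,0,0,0,24.7,0]]]'
python3 - <<'E'
from h import *
o=bot.get_obs(); print(o["joint_pos"],o["eef_pos"],o["tool_rot"])
m=dict(bot.camera_model("wrist"),fish=1); w=bot.camera("wrist"); cv2.imwrite("pics/w8.png",w); print(m["T"])
cv2.imwrite("pics/w8c.png",w[150:480,100:540])
E
```

```text
clock: 10.33
eef_pos: [0.6308, -0.0358, 0.1504]
tool_rot: [-0.521, 0.854, 0.001, -0.002]
ft_force: [-0.5, 0.3, -0.0]
grip_width: 0.0855
clock: 11.17
eef_pos: [0.6307, -0.0357, 0.1504]
tool_rot: [0.916, -0.401, -0.002, 0.001]
ft_force: [0.0, -0.5, -1.1]
grip_width: 0.0851
clock: 11.67
eef_pos: [0.6311, -0.0358, 0.1511]
tool_rot: [0.98, -0.199, -0.002, 0.0]
ft_force: [0.6, 0.2, 0.7]
grip_width: 0.0857
[-0.0567  0.5517  0.2389  1.2614  0.     -2.7968] [ 0.6311 -0.0358  0.1511] [ 0.9799 -0.1994 -0.0017  0.0002]
[[-0.3909 -0.8734 -0.2905  0.705 ]
 [-0.9204  0.3711  0.1231 -0.0663]
 [ 0.0003  0.3155 -0.9489  0.285 ]
 [ 0.      0.      0.      1.    ]]
```

View pics/w8c.png

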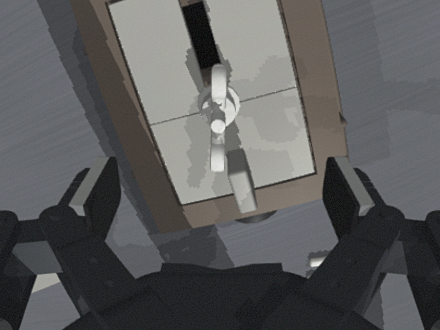

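```bash
python3 - <<'E'
from h import *
m=dict(bot.camera_model("wrist"),fish=1); w=cv2.imread("pics/w8.png"); o=bot.get_obs()
g=w.astype(int).min(2); r=np.zeros(g.shape,bool); r[205:330,290:345]=1
for t in (175,190,205):
    c=big((g>t)&r)[0]; q=cv2.minAreaRect(c); print(t,cv2.contourArea(c),q,onz(m,[q[0]],.105)*1000)
print("stud top",onz(m,[[317,276]],.110)*1000, "wing tips",onz(m,[[318,220],[317,316]],.105)*1000)
# TCP-axis projection in this picture, at z .1
a=.1
P=np.array([o["eef_pos"][0],o["eef_pos"][1],.11]); c=m["T"][:3,:3].T@(P-m["T"][:3,3]); th=np.arctan2(np.hypot(*c[:2]),c[2]); print("tcp axis px",m["K"][:2,2]+c[:2]/np.hypot(*c[:2])*th*m["K"][0,0])
for z,l in((.062,0),): print("cover corners", onz(m,[[100+107,150+3],[100+181,150+204],[100+314,150+172]],z)*1000)
E
```

```text
175 746.0 ((325.7210693359375, 254.11109924316406), (28.589275360107422, 58.008148193359375), 1.2188752889633179) [[641.6469 -41.9276 105.    ]]
190 651.5 ((325.2361755371094, 254.63555908203125), (27.580440521240234, 55.11741256713867), 1.2453643083572388) [[641.4771 -41.5834 105.    ]]
205 160.5 ((318.5, 239.5), (15.0, 13.0), 90.0) [[650.4541 -41.619  105.    ]]
stud top [[634.0238 -33.7887 110.    ]] wing tips [[660.0633 -45.4504 105.    ]
 [609.4495 -23.1625 105.    ]]
tcp axis px [322.6063 279.0438]
cover corners [[716.0296   5.5551  62.    ]
 [566.6745  24.5638  62.    ]
 [553.8659 -73.9681  62.    ]]
```

```bash
python3 -m jog '[[[0.0012,-0.0002,-0.02,0,0,0,0],[0.0012,-0.0002,-0.04,0,0,0,0],[0.0012,-0.0002,-0.054,0,0,0,0],[0.0012,-0.0002,-0.054,0,0,0,0],[0.0012,-0.0002,-0.054,0,0,0,200],[0.0012,-0.0002,-0.054,0,0,0,200],[0.0012,-0.0002,-0.054,0,0,0,200],[0.0012,-0.0002,-0.054,0,0,0,200],[0.0012,-0.0002,-0.054,0,0,0,200],[0.0012,-0.0002,-0.054,0,0,0,200]]]'
python3 -m jog '[[[0,0,0,0,0,0,225],[0,0,0,0,0,0,225],[0,0,0,0,0,0,255],[0,0,0,0,0,0,255],[0,0,0,0,0,0,255],[0,0,0,0,0,0,255]]]'; python3 -c "
from h import *
o=bot.get_obs(); print(o['eef_pos'],o['ft_force'],o['ft_torque'],o['joint_pos'][5])"
```

```text
clock: 12.55
eef_pos: [0.6337, -0.0361, 0.0998]
tool_rot: [0.98, -0.199, 0.001, -0.0]
ft_force: [-0.9, 0.0, 0.5]
grip_width: 0.0187
clock: 13.05
eef_pos: [0.6339, -0.0351, 0.0996]
tool_rot: [0.98, -0.198, 0.001, -0.001]
ft_force: [2.0, 5.9, 2.9]
grip_width: 0.0065
[ 0.6339 -0.0351  0.0996] [2.0251 5.9155 2.8515] [ 1.0417 -0.2214  0.0093] -2.798851644753486
```

```bash
python3 -m jog '[[[-0.001,0.0003,-0.0002,0,0,-7,255],[-0.001,0.0003,-0.0005,0,0,-14,255],[-0.001,0.0003,-0.0007,0,0,-21,255],[-0.001,0.0003,-0.0009,0,0,-28,255],[-0.001,0.0003,-0.0012,0,0,-35,255],[-0.001,0.0003,-0.0014,0,0,-42,255],[-0.001,0.0003,-0.0016,0,0,-49,255],[-0.001,0.0003,-0.0019,0,0,-56,255],[-0.001,0.0003,-0.0021,0,0,-63,255],[-0.001,0.0003,-0.0023,0,0,-70,255]]]'; python3 -c "
from h import *
o=bot.get_obs(); print(o['eef_pos'],o['ft_force'],o['ft_torque'],o['joint_pos'][5])"
```

```text
clock: 13.88
eef_pos: [0.6339, -0.0351, 0.0976]
tool_rot: [-0.687, 0.726, -0.001, 0.002]
ft_force: [3.3, 5.7, 2.4]
grip_width: 0.0066
[ 0.6339 -0.0351  0.0976] [3.2679 5.6977 2.4278] [ 1.087  -0.613   0.0431] -1.5711701484583143
```

```bash
for k in 1; do python3 -m jog '[[[0.001,0.001,-0.0002,0,0,-7,255],[0.001,0.001,-0.0005,0,0,-14,255],[0.001,0.001,-0.0007,0,0,-21,255],[0.001,0.001,-0.0009,0,0,-28,255],[0.001,0.001,-0.0012,0,0,-35,255],[0.001,0.001,-0.0014,0,0,-42,255],[0.001,0.001,-0.0016,0,0,-49,255],[0.001,0.001,-0.0019,0,0,-56,255],[0.001,0.001,-0.0021,0,0,-63,255],[0.001,0.001,-0.0023,0,0,-70,255]]]'; done
python3 -m jog '[[[0,0,-0.0002,0,0,-7,255],[0,0,-0.0005,0,0,-14,255],[0,0,-0.0007,0,0,-21,255],[0,0,-0.0009,0,0,-28,255],[0,0,-0.0012,0,0,-35,255],[0,0,-0.0014,0,0,-42,255],[0,0,-0.0016,0,0,-49,255],[0,0,-0.0019,0,0,-56,255],[0,0,-0.0021,0,0,-63,255],[0,0,-0.0023,0,0,-70,255]]]'; python3 -c "
from h import *
o=bot.get_obs(); print(o['eef_pos'],o['ft_force'],o['ft_torque'],o['joint_pos'][5])"
```

```text
clock: 14.72
eef_pos: [0.634, -0.035, 0.0952]
tool_rot: [-0.146, 0.989, -0.0, 0.001]
ft_force: [2.3, 2.6, 4.5]
grip_width: 0.0061
clock: 15.55
eef_pos: [0.634, -0.0351, 0.093]
tool_rot: [0.448, 0.894, 0.0, 0.001]
ft_force: [1.4, 2.8, 4.6]
grip_width: 0.0067
[ 0.634  -0.0351  0.093 ] [1.3725 2.8135 4.5584] [ 0.5354 -0.1876  0.1246] 0.8739007118246226
```

```bash
python3 -m jog '[[[0,0,-0.0002,0,0,-7,255],[0,0,-0.0005,0,0,-14,255],[0,0,-0.0007,0,0,-21,255],[0,0,-0.0009,0,0,-28,255],[0,0,-0.0012,0,0,-35,255],[0,0,-0.0014,0,0,-42,255],[0,0,-0.0016,0,0,-49,255],[0,0,-0.0019,0,0,-56,255],[0,0,-0.0021,0,0,-63,255],[0,0,-0.0023,0,0,-70,255]]]'; python3 -m jog '[[[0,0,-0.0002,0,0,-7,255],[0,0,-0.0005,0,0,-14,255],[0,0,-0.0007,0,0,-21,255],[0,0,-0.0009,0,0,-28,255],[0,0,-0.0012,0,0,-35,255],[0,0,-0.0014,0,0,-42,255],[0,0,-0.0015,0,0,-45,255],[0,0,-0.0015,0,0,-45,255]]]'; python3 -c "
from h import *
o=bot.get_obs(); print(o['eef_pos'],o['ft_force'],o['ft_torque'],o['joint_pos'][5])"
```

```text
clock: 16.38
eef_pos: [0.6339, -0.0351, 0.0908]
tool_rot: [0.88, 0.475, 0.001, 0.001]
ft_force: [-0.5, 1.9, 7.0]
grip_width: 0.0062
clock: 17.05
eef_pos: [0.6339, -0.0351, 0.0893]
tool_rot: [0.994, 0.105, 0.001, 0.001]
ft_force: [1.3, 1.9, 5.0]
grip_width: 0.0064
[ 0.6339 -0.0351  0.0893] [1.3209 1.9421 4.9614] [ 0.3887 -0.165   0.0038] 2.876258385931842
```

```bash
python3 -m jog '[[[0,0,0,0,0,0,100],[0,0,0,0,0,0,100],[0,0,0,0,0,0,100],[0,0,0,0,0,0,100],[0,0,0.02,0,0,0,100],[0,0,0.045,0,0,0,100],[0,0,0.045,0,0,0,100],[0,0,0.045,0,0,7,100],[0,0,0.045,0,0,14,100],[0,0,0.045,0,0,21,100]]]'
python3 -m jog '[[[0,0,0,0,0,7,100],[0,0,0,0,0,14,100],[0,0,0,0,0,21,100],[0,0,0,0,0,28,100],[0,0,0,0,0,35,100],[0,0,0,0,0,42,100],[0,0,0,0,0,49,100],[0,0,0,0,0,56,100],[0,0,0,0,0,63,100],[0,0,0,0,0,70,100]]]'
python3 -m jog '[[[0,0,0,0,0,7,100],[0,0,0,0,0,14,100],[0,0,0,0,0,21,100],[0,0,0,0,0,28,100],[0,0,0,0,0,35,100],[0,0,0,0,0,42,100],[0,0,0,0,0,49,100],[0,0,0,0,0,56,100],[0,0,0,0,0,63,100],[0,0,0,0,0,70,100]]]'
python3 -m jog '[[[0,0,0,0,0,7,100],[0,0,0,0,0,14,100],[0,0,0,0,0,19,100],[0,0,0,0,0,19,100],[0,0,-0.02,0,0,19,100],[0,0,-0.045,0,0,19,100],[0,0,-0.045,0,0,19,100],[0,0,-0.045,0,0,19,100]]]'
python3 -m jog '[[[0,0,0,0,0,0,200],[0,0,0,0,0,0,200],[0,0,0,0,0,0,255],[0,0,0,0,0,0,255],[0,0,0,0,0,0,255],[0,0,0,0,0,0,255]]]';python3 -c "
from h import *
o=bot.get_obs(); print(o['eef_pos'],o['ft_force'],o['ft_torque'],o['joint_pos'][5])"
```

```text
clock: 17.88
eef_pos: [0.6332, -0.035, 0.1331]
tool_rot: [0.958, 0.288, -0.0, 0.0]
ft_force: [0.1, 0.3, -0.1]
grip_width: 0.0518
clock: 18.72
eef_pos: [0.6331, -0.035, 0.1327]
tool_rot: [0.619, 0.785, -0.0, -0.0]
ft_force: [0.2, 0.1, 0.5]
grip_width: 0.0521
clock: 19.55
eef_pos: [0.6331, -0.035, 0.1328]
tool_rot: [0.057, 0.998, -0.0, -0.0]
ft_force: [0.8, -0.3, 0.3]
grip_width: 0.0522
clock: 20.22
eef_pos: [0.6315, -0.0348, 0.0866]
tool_rot: [-0.105, 0.995, 0.0, -0.002]
ft_force: [0.2, 0.4, 0.2]
grip_width: 0.0519
clock: 20.72
eef_pos: [0.6343, -0.0349, 0.0899]
tool_rot: [-0.105, 0.994, -0.0, 0.001]
ft_force: [0.6, -0.4, 4.8]
grip_width: 0.0069
[ 0.6343 -0.0349  0.0899] [ 0.5605 -0.4246  4.7863] [-0.0818  0.026  -0.0239] -0.26594047311567215
```

Regripped well. Turn on: 49°, then in smaller steps feeling for the stop.

```bash
python3 -m jog '[[[0,0,-0.0002,0,0,-7,255],[0,0,-0.0005,0,0,-14,255],[0,0,-0.0007,0,0,-21,255],[0,0,-0.0009,0,0,-28,255],[0,0,-0.0012,0,0,-35,255],[0,0,-0.0014,0,0,-42,255],[0,0,-0.0016,0,0,-49,255],[0,0,-0.0016,0,0,-49,255]]]';python3 -c "
from h import *
o=bot.get_obs(); print(o['eef_pos'],o['ft_force'],o['ft_torque'],o['joint_pos'][5])"
python3 -m jog '[[[0,0,-0.0002,0,0,-5,255],[0,0,-0.0003,0,0,-10,255],[0,0,-0.0003,0,0,-10,255]]]';python3 -c "
from h import *
o=bot.get_obs(); print(o['eef_pos'],o['ft_force'],o['ft_torque'],o['joint_pos'][5])"
python3 -m jog '[[[0,0,-0.0002,0,0,-5,255],[0,0,-0.0003,0,0,-10,255],[0,0,-0.0003,0,0,-10,255]]]';python3 -c "
from h import *
o=bot.get_obs(); print(o['eef_pos'],o['ft_force'],o['ft_torque'],o['joint_pos'][5])"
```

```text
clock: 21.38
eef_pos: [0.6342, -0.0352, 0.0886]
tool_rot: [0.318, 0.948, 0.0, 0.002]
ft_force: [-1.2, -1.9, 6.9]
grip_width: 0.0069
[ 0.6342 -0.0352  0.0886] [-1.2138 -1.8986  6.872 ] [-0.2482  0.2849  0.0012] 0.5930839420841693
clock: 21.63
eef_pos: [0.6343, -0.0353, 0.0884]
tool_rot: [0.399, 0.917, 0.0, 0.002]
ft_force: [-0.4, -1.9, 7.3]
grip_width: 0.0067
[ 0.6343 -0.0353  0.0884] [-0.4146 -1.8541  7.3406] [-0.1929  0.2842  0.0253] 0.766424937074853
clock: 21.88
eef_pos: [0.6342, -0.0352, 0.088]
tool_rot: [0.478, 0.879, 0.0, 0.002]
ft_force: [-1.7, -2.3, 8.5]
grip_width: 0.0065
[ 0.6342 -0.0352  0.088 ] [-1.7345 -2.3469  8.4781] [-0.2241  0.3047  0.0337] 0.9409469132714231
```

```bash
python3 -m jog '[[[0,0,-0.0002,0,0,-5,255],[0,0,-0.0003,0,0,-10,255],[0,0,-0.0003,0,0,-10,255]]]';python3 -c "
from h import *
o=bot.get_obs(); print(o['ft_force'],o['ft_torque'],o['joint_pos'][5])"
python3 -m jog '[[[0,0,-0.0002,0,0,-5,255],[0,0,-0.0003,0,0,-10,255],[0,0,-0.0003,0,0,-10,255]]]';python3 -c "
from h import *
o=bot.get_obs(); print(o['ft_force'],o['ft_torque'],o['joint_pos'][5])"
python3 -m jog '[[[0,0,-0.0002,0,0,-5,255],[0,0,-0.0003,0,0,-8,255],[0,0,-0.0003,0,0,-8,255]]]';python3 -c "
from h import *
o=bot.get_obs(); print(o['ft_force'],o['ft_torque'],o['joint_pos'][5])"
```

```text
clock: 22.13
eef_pos: [0.6341, -0.0353, 0.0877]
tool_rot: [0.552, 0.834, 0.0, 0.001]
ft_force: [-1.1, -1.4, 7.0]
grip_width: 0.0064
[-1.0589 -1.4411  7.031 ] [-0.3007  0.3324  0.0106] 1.1154913026356883
clock: 22.38
eef_pos: [0.6341, -0.0352, 0.0874]
tool_rot: [0.623, 0.782, 0.0, 0.001]
ft_force: [-1.9, -1.4, 7.7]
grip_width: 0.0066
[-1.9473 -1.3717  7.7457] [-0.3368  0.3324 -0.0299] 1.2900403675381835
clock: 22.63
eef_pos: [0.634, -0.0354, 0.0873]
tool_rot: [0.676, 0.737, 0.0, 0.001]
ft_force: [-2.0, -2.3, 9.3]
grip_width: 0.0064
[-2.0441 -2.3323  9.2996] [-0.3074  0.5222  0.0342] 1.4284587391462593
```

```bash
python3 -m jog '[[[0,0,-0.0002,0,0,-5,255],[0,0,-0.0003,0,0,-8,255],[0,0,-0.0003,0,0,-8,255]]]';python3 -c "
from h import *
o=bot.get_obs(); print(o['ft_force'],o['ft_torque'],o['joint_pos'][5])"
python3 -m jog '[[[0,0,-0.0001,0,0,-3,255],[0,0,-0.0002,0,0,-6,255],[0,0,-0.0002,0,0,-6,255]]]';python3 -c "
from h import *
o=bot.get_obs(); print(o['ft_force'],o['ft_torque'],o['joint_pos'][5])"
python3 -m jog '[[[0,0,-0.0001,0,0,-3,255],[0,0,-0.0001,0,0,-5,255],[0,0,-0.0001,0,0,-5,255]]]';python3 -c "
from h import *
o=bot.get_obs(); print(o['ft_force'],o['ft_torque'],o['joint_pos'][5])"
```

```text
clock: 22.88
eef_pos: [0.634, -0.0354, 0.0873]
tool_rot: [0.725, 0.689, 0.0, 0.002]
ft_force: [-1.7, -1.7, 9.4]
grip_width: 0.0063
[-1.726  -1.7258  9.352 ] [-0.3963  0.5945  0.9627] 1.565746967103116
clock: 23.13
eef_pos: [0.634, -0.0353, 0.0873]
tool_rot: [0.759, 0.651, 0.0, 0.002]
ft_force: [-3.0, -2.3, 10.7]
grip_width: 0.0067
[-2.9735 -2.3322 10.6949] [-0.5566  0.6338  1.7359] 1.6683185267354264
clock: 23.38
eef_pos: [0.634, -0.0352, 0.0873]
tool_rot: [0.786, 0.619, 0.0, 0.002]
ft_force: [-4.2, -2.1, 10.6]
grip_width: 0.0067
[-4.2484 -2.1256 10.576 ] [-0.5961  0.7368  2.4607] 1.7531476448666765
```

```bash
python3 -m jog '[[[0,0,0,0,0,0,195],[0,0,0,0,0,0,195],[0,0,0,0,0,0,195],[0,0,0,0,0,0,195],[0,0,0.01,0,0,0,195],[0,0,0.03,0,0,0,195],[0,0,0.06,0,0,0,195],[0,0,0.1,0,0,0,195],[0,0,0.12,0,0,0,195],[0,0,0.12,0,0,0,195]]]'
python3 -m jog '[[[-0.04,0.04,0.03,0,0,0,195],[-0.08,0.08,0.05,0,0,0,195],[-0.12,0.12,0.05,0,0,0,195],[-0.15,0.15,0.05,0,0,0,195],[-0.18,0.18,0.05,0,0,0,195],[-0.2,0.21,0.05,0,0,0,195],[-0.22,0.24,0.05,0,0,0,195],[-0.22,0.26,0.05,0,0,0,195],[-0.22,0.26,0.05,0,0,0,195],[-0.22,0.26,0.05,0,0,0,195]]]'
python3 - <<'E'
from h import *
b=bot.camera("top"); s=bot.camera("side")
for n,i in zip("ts",(b,s)): cv2.imwrite(f"pics/{n}9.png",i)
T=bot.camera_model("top"); S=bot.camera_model("side")
b0=cv2.imread("pics/top0.png")
for nm,i in (("0",b0),("9",b)):
    g=i.astype(int)
    # unchanged items: blank, bracket, wrench regions
    print(nm,[int((g[y0:y1,x0:x1].min(2)>110).sum()) for x0,x1,y0,y1 in ((145,210,150,235),(320,415,240,300))])
for nm,(x0,x1,y0,y1) in dict(blank=(145,210,150,235),wrench=(320,415,245,300),bracket=(212,262,245,290)).items():
    print(nm,np.abs(b0[y0:y1,x0:x1].astype(int)-b[y0:y1,x0:x1]).mean())
g=b.astype(int).min(2); r=np.zeros(g.shape,bool); r[100:190,290:365]=1
for t in (100,115,125):
    c=big((g>t)&r)[0]; print("cover",t,cv2.contourArea(c),rect(T,c,.062))
c=big((g>165)&r)[:1]
print(bot.get_obs()["clock"],bot.get_obs()["ft_force"], g[130:150,320:340:3].tolist()[::5])
E
```

```text
clock: 24.22
eef_pos: [0.6362, -0.0351, 0.2116]
tool_rot: [0.788, 0.616, 0.004, 0.004]
ft_force: [0.8, -0.3, -0.1]
grip_width: 0.0199
clock: 25.05
eef_pos: [0.411, 0.228, 0.2544]
tool_rot: [0.786, 0.619, -0.0, -0.001]
ft_force: [0.2, -0.5, 1.0]
grip_width: 0.0203
0 [2393, 861]
9 [2000, 859]
blank 15.495867269984917
wrench 7.331100478468899
bracket 9.357185185185186
cover 100 2938.0 ((632.8241577148438, -34.841453552246094), (100.92081451416016, 150.91439819335938), 82.80506896972656)
cover 115 2739.5 ((633.1459350585938, -34.90892791748047), (100.1764144897461, 149.68814086914062), 82.82130432128906)
cover 125 2343.5 ((632.7769775390625, -34.735111236572266), (97.13006591796875, 147.16851806640625), 82.74899291992188)
25.15 [-0.207  -0.2771 -0.1876] [[100, 100, 73, 38, 46, 101, 100], [123, 102, 117, 176, 86, 106, 140], [143, 153, 144, 138, 155, 142, 142], [126, 127, 123, 147, 133, 126, 135]]
```

```bash
python3 - <<'E'
from h import *
b=cv2.imread("pics/t9.png"); s=cv2.imread("pics/s9.png")
A=cv2.resize(b[95:205,280:380],(400,440),interpolation=cv2.INTER_CUBIC)
B=cv2.resize(s[195:295,335:450],(400,348),interpolation=cv2.INTER_CUBIC)
B=cv2.copyMakeBorder(B,0,92,0,0,cv2.BORDER_CONSTANT)
cv2.imwrite("pics/v9.png",np.hstack([A,B]))
E
python3 - <<'E'
from h import *
T=bot.camera_model("top"); S=bot.camera_model("side")
b=cv2.imread("pics/t9.png"); g=b.astype(int).min(2)
u,v=proj(T,[.633,-.035,.09])[0]; print("nut px",u,v); u,v=int(u),int(v)
print(g[v-9:v+11,u-20:u+21:2])
s=cv2.imread("pics/s9.png").astype(int).min(2); x,y=proj(S,[.633,-.035,.085])[0].astype(int); print("side",x,y)
print(s[y-12:y+13,x-24:x+25:2])
for a in (-83,-93,-103): 
    d=.027*np.array([np.cos(np.radians(a)),np.sin(np.radians(a))]); print(a,proj(T,[[.633+k*d[0],-.035+k*d[1],.092] for k in(1,-1)]).round(1).tolist(),proj(S,[[.633+k*d[0],-.035+k*d[1],.092] for k in(1,-1)]).round(1).tolist())
E
```

```text
nut px 328.3037400586509 137.67355484011156
[[140 140 140 123 100 100  99 100 106 102  37  38  45  99  99 100 100 103
  138 140 141]
 [140 140 140 129 100 100 100 100 101  89  38  39  45 100 100 100  99 102
  139 141 140]
 [141 140 141 130 101 100 100 100 100  73  38  40  46 100  99 100 100 104
  140 141 141]
 [140 141 140 123 100 100 100 100  99  63  37  40  51 100 100 100 100 103
  140 141 141]
 [141 141 141 123 101 100 100 100  99  56  42  37  55 100 100 100 100 104
  139 141 141]
 [141 141 141 131 103 102 101 102 100  54  87  59  64 100 100 100 102 116
  141 141 140]
 [141 141 142 139 124 115 103 101 101  73 147 110  73 100 102 105 117 133
  142 142 142]
 [141 140 141 139 147 146 123 102 104 117 177 145  86 101 115 140 149 141
  141 141 141]
 [141 141 140 138 161 169 148 115 117 133 180 153 106 119 136 167 171 147
  141 142 142]
 [141 141 140 142 173 179 158 134 141 130 162 144 137 141 150 177 176 151
  141 141 142]
 [142 141 140 145 176 178 157 149 161 134 134 140 158 155 154 175 171 151
  141 141 142]
 [141 141 140 144 162 161 149 155 165 140 133 149 164 158 148 160 155 143
  1
[... 2874 characters left out ...]
3  89 122 181 162 147 171 147 151 122
  119 120 117 118 155 177 178]
 [123  98  96  94  95  93 116 109 100  85 110 174 179 172 151 153 130 118
  117 120 118 117 156 178 178]
 [119  97  96  96  93  93 120 117 105 110 132 156 162 154 147 180 158 137
  118 117 117 143 168 179 179]
 [117  95  94  97  93  93 122 144 138 145 138 141 138 153 163 179 181 168
  136 143 156 168 177 178 177]
 [115  95  95  93  95 108 159 171 171 170 153 146 157 165 162 180 182 179
  168 168 178 178 178 178 178]]
-83 [[341.7, 135.9], [314.9, 138.9]] [[401.4, 234.6], [386.0, 222.2]]
-93 [[341.8, 138.3], [314.8, 136.6]] [[399.9, 235.3], [387.5, 221.5]]
-103 [[341.5, 140.6], [315.2, 134.3]] [[398.1, 235.8], [389.2, 221.0]]
```

```bash
python3 -m jog '[[[0.22,-0.26,-0.05,0,0,15.5,195],[0.22,-0.26,-0.05,0,0,15.5,195],[0.22,-0.26,-0.05,0,0,15.5,195],[0.22,-0.26,-0.05,0,0,15.5,195],[0.22,-0.26,-0.05,0,0,15.5,195],[0.22,-0.26,-0.05,0,0,15.5,195],[0.22,-0.26,-0.05,0,0,15.5,195],[0.22,-0.26,-0.05,0,0,15.5,195],[0.22,-0.26,-0.05,0,0,15.5,195],[0.22,-0.26,-0.05,0,0,15.5,195]]]'; python3 -m jog '[[[0,0,0,0,0,0,195],[0,0,0,0,0,0,195],[0,0,0,0,0,0,195]]]'
```

```text
clock: 25.98
eef_pos: [0.6347, -0.0414, 0.2017]
tool_rot: [0.7, 0.714, -0.001, -0.0]
ft_force: [-0.2, 0.5, -0.7]
grip_width: 0.0201
clock: 26.23
eef_pos: [0.6326, -0.0346, 0.2048]
tool_rot: [0.697, 0.717, -0.0, -0.0]
ft_force: [-0.1, 0.5, -0.3]
grip_width: 0.02
```

```bash
python3 -m jog '[[[0.0008,-0.0006,-0.035,0,0,0,195],[0.0008,-0.0006,-0.07,0,0,0,195],[0.0008,-0.0006,-0.09,0,0,0,195],[0.0008,-0.0006,-0.105,0,0,0,195],[0.0008,-0.0006,-0.1155,0,0,0,195],[0.0008,-0.0006,-0.1155,0,0,0,195],[0.0008,-0.0006,-0.1155,0,0,0,195]]]'
python3 -m jog '[[[0,0,0,0,0,0,255],[0,0,0,0,0,0,255],[0,0,0,0,0,0,255],[0,0,0,0,0,0,255]]]'; python3 -c "
from h import *
o=bot.get_obs(); print(o['ft_force'],o['ft_torque'],o['joint_pos'][5])"
python3 -m jog '[[[0,0,0,0,0,-3,255],[0,0,0,0,0,-6,255],[0,0,0,0,0,-6,255]]]'; python3 -c "
from h import *
o=bot.get_obs(); print(o['ft_force'],o['ft_torque'],o['joint_pos'][5])"
```

```text
clock: 26.82
eef_pos: [0.6339, -0.0346, 0.0896]
tool_rot: [0.697, 0.717, 0.0, 0.0]
ft_force: [0.6, 0.2, 0.1]
grip_width: 0.0201
clock: 27.15
eef_pos: [0.634, -0.035, 0.091]
tool_rot: [0.697, 0.717, 0.001, 0.0]
ft_force: [-5.2, 1.6, 6.5]
grip_width: 0.0064
[-5.2404  1.6013  6.499 ] [ 0.2433  0.9905 -0.0461] 1.4870135607552664
clock: 27.4
eef_pos: [0.634, -0.0351, 0.091]
tool_rot: [0.733, 0.68, 0.0, 0.0]
ft_force: [-5.1, 0.5, 5.6]
grip_width: 0.0065
[-5.0922  0.4596  5.5932] [0.0394 1.0076 1.0667] 1.5906880176982954
```

```bash
python3 -m jog '[[[0,0,0,0,0,2,255],[0,0,0,0,0,4,255],[0,0,0,0,0,4,255]]]'; python3 -c "
from h import *
o=bot.get_obs(); print(o['ft_force'],o['ft_torque'],o['joint_pos'][5])"
python3 -m jog '[[[0,0,0,0,0,0,195],[0,0,0,0,0,0,195],[0,0,0,0,0,0,195],[0,0,0,0,0,0,195],[0,0,0.01,0,0,0,195],[0,0,0.03,0,0,0,195],[0,0,0.06,0,0,0,195],[0,0,0.1,0,0,0,195],[0,0,0.12,0,0,0,195],[0,0,0.12,0,0,0,195]]]'
python3 -m jog '[[[-0.04,0.04,0.03,0,0,0,195],[-0.08,0.08,0.05,0,0,0,195],[-0.12,0.12,0.05,0,0,0,195],[-0.15,0.15,0.05,0,0,0,195],[-0.18,0.18,0.05,0,0,0,195],[-0.2,0.21,0.05,0,0,0,195],[-0.22,0.24,0.05,0,0,0,195],[-0.22,0.26,0.05,0,0,0,195],[-0.22,0.26,0.05,0,0,0,195],[-0.22,0.26,0.05,0,0,0,195]]]'
python3 - <<'E'
from h import *
T=bot.camera_model("top"); b=bot.camera("top"); cv2.imwrite("pics/t10.png",b)
g=b.astype(int).min(2); r=np.zeros(g.shape,bool); r[100:190,290:365]=1
c=big((g>115)&r)[0]; print("cover",rect(T,c,.062))
r2=np.zeros(g.shape,bool); r2[132:143,310:346]=1
for k in big((g>158)&r2,3): print("lobes",cv2.contourArea(k),cv2.moments(k)["m10"]/max(cv2.moments(k)["m00"],1e-9),cv2.moments(k)["m01"]/max(cv2.moments(k)["m00"],1e-9))
b0=cv2.imread("pics/t9.png"); print("nut change vs before regrip",np.abs(b0[125:155,308:348].astype(int)-b[125:155,308:348]).max())
# blank and bracket position: edges of start vs now
a=cv2.imread("pics/top0.png")
for nm,(x0,x1,y0,y1) in dict(blank=(145,210,150,235),bracket=(212,262,245,290),wrench=(320,415,245,300)).items():
    e=[cv2.Canny(i[y0:y1,x0:x1],60,150)/255. for i in (a,b)]; print(nm,cv2.phaseCorrelate(*[cv2.GaussianBlur(k,(0,0),1.5) for k in e]))
E
```

```text
clock: 27.65
eef_pos: [0.6341, -0.0351, 0.091]
tool_rot: [0.709, 0.705, 0.0, 0.0]
ft_force: [-4.4, 1.6, 5.4]
grip_width: 0.0062
[-4.3877  1.5663  5.3981] [0.249  0.9388 0.2643] 1.5201874511903886
clock: 28.48
eef_pos: [0.6376, -0.0356, 0.2169]
tool_rot: [0.71, 0.705, 0.004, 0.005]
ft_force: [0.5, 0.1, 1.4]
grip_width: 0.0207
clock: 29.32
eef_pos: [0.4122, 0.2277, 0.2595]
tool_rot: [0.707, 0.707, 0.001, -0.0]
ft_force: [0.3, -0.3, 0.5]
grip_width: 0.0201
cover ((633.1522216796875, -34.860313415527344), (100.08110046386719, 149.70103454589844), 82.80672454833984)
lobes 10.5 317.07936507936506 137.44444444444443
lobes 10.0 338.9 137.4
lobes 3.0 328.22222222222223 136.0
nut change vs before regrip 10
blank ((0.11601691242001522, 0.10781519965701136), 0.6589991016270491)
bracket ((0.14050477637675485, 0.5469554302254842), 0.6723382124497089)
wrench ((0.02090018356796719, 0.2759059809039641), 0.9112371338743526)
```

Everything checks out: the cover is seated, the nut is on its stop, and the other parts haven't moved. Handing in.

```bash
python3 -c "
from workcell import bot
print(bot.job_done()); print(bot.get_obs()['clock'])"
```

```text
the job is handed in; nothing more can be done
None
the job is handed in; nothing more can be done
```

The cover is seated in the recess with its slot round the stud, and the wing nut is turned down to its stop. I handed the job in at about 29 s of the 67 s allowed, with the gripper clear.

**What I did:** I picked the cover up by its lug, slid it in under the raised nut and let it down. I then turned the nut clockwise about 425° in two grips.

**Last checks:**
- **Cover:** the top camera puts its middle at (633, -35) mm, against (633, -35) mm measured for the seat. Its yaw is within 0.5° of the case, and contact came at the seated height.
- **Nut:** torque rose at once to about 2.5 N m at the stop. A second grip met the same resistance at the same angle, and its wings had not moved after release.
- **Other parts:** the blank plate, the bracket and the wrench show shifts of about half a pixel (1 mm) or less.

**What disagreed or stayed open:**
- **Cameras:** the wrist camera was about 5 mm off the top camera sideways when measuring the cover on the bench. I trusted the top camera, and the grasp and fit bore it out.
- **Nut angle:** measured turn plus the 7.70 rad stop implies the nut started at about 0.28 rad. I had no direct reading of the joint to confirm it.
- **Final look:** I had used up the 12 pictures, so the last checks are from numbers only.

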